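# Swap the mixed-up knobs back onto their own control boxes

## Task

The three knobs on the control boxes have been mixed up. Move each one to the box of its own colour, and turn each so that its pointer meets the white tick on the box and it drops fully down over the spigot onto the plate. The empty cork mat is free for setting a knob aside on the way; do not knock over the little glass jar.

Things in the scene. Friction and masses are not known exactly. Their poses are not given: they have to be found in the camera images.
- knob_red: Loose red knob: upright plastic ring, 50 mm diameter, 32 mm tall, about 60 g, with a D-bore right through (22 mm round, flat 5 mm from the axis, mouth flared 2.5 mm at the bottom). Origin: centre of the underside; z up. The flat and the white pointer line on top lie on the +x side. Starts seated on a box of another colour.
- knob_blue: Loose blue knob: upright plastic ring, 50 mm diameter, 32 mm tall, about 60 g, with a D-bore right through (22 mm round, flat 5 mm from the axis, mouth flared 2.5 mm at the bottom). Origin: centre of the underside; z up. The flat and the white pointer line on top lie on the +x side. Starts seated on a box of another colour.
- knob_yellow: Loose yellow knob: upright plastic ring, 50 mm diameter, 32 mm tall, about 60 g, with a D-bore right through (22 mm round, flat 5 mm from the axis, mouth flared 2.5 mm at the bottom). Origin: centre of the underside; z up. The flat and the white pointer line on top lie on the +x side. Starts seated on a box of another colour.
- box_red: Fixed 76 mm square box, red top plate at 30 mm. Central steel D-spigot up to 57 mm: 18 mm round, flat 3 mm from axis at +x, top 7 mm tapered. White tick on the plate along +x. Origin: centre of underside; z up. A seated knob's underside is 30 mm above it, with 2 mm play all round; it drops only with flat to flat (pointer beside tick), else stays up on the spigot.
- box_blue: Fixed 76 mm square box, blue top plate at 30 mm. Central steel D-spigot up to 57 mm: 18 mm round, flat 3 mm from axis at +x, top 7 mm tapered. White tick on the plate along +x. Origin: centre of underside; z up. A seated knob's underside is 30 mm above it, with 2 mm play all round; it drops only with flat to flat (pointer beside tick), else stays up on the spigot.
- box_yellow: Fixed 76 mm square box, yellow top plate at 30 mm. Central steel D-spigot up to 57 mm: 18 mm round, flat 3 mm from axis at +x, top 7 mm tapered. White tick on the plate along +x. Origin: centre of underside; z up. A seated knob's underside is 30 mm above it, with 2 mm play all round; it drops only with flat to flat (pointer beside tick), else stays up on the spigot.
- mat: Fixed square cork mat, 90 x 90 mm, 4 mm thick, lying free and empty on the desk: the spot for setting a knob down on the way. Origin: centre of its underside, on the desk.
- jar: Loose small glass jar with a steel lid, 46 mm in diameter, 55 mm tall, standing upright among the boxes, about 150 g; not to be upset. Origin: centre of its underside; z up.
Mind the look-alikes: they are no part of the job. Leave any purple or turquoise look-alike of the box_red alone. Leave any black look-alike of the knob_red alone.

How it is judged:
At the end, for the whole second after the job is handed in: Each knob sits on the box of its own colour: axis within 6 mm of the spigot's, underside within 4 mm of the plate, pointer within 0.45 rad of the tick, upright within 0.1 rad, let go and at rest; the jar stands upright (within 0.3 rad) (horizontal distance between knob_red and box_red below 0.006 m and z of knob_red in the frame of box_red between 0.026 and 0.034 m and angle between the x axis of knob_red and the x axis of box_red, either way round below 0.45 rad and angle between each of knob_red, knob_blue, knob_yellow's own z axis and vertical below 0.1 rad and linear speed of each of knob_red, knob_blue, knob_yellow below 0.02 m/s and angular speed of each of knob_red, knob_blue, knob_yellow below 0.2 rad/s and horizontal distance between knob_blue and box_blue below 0.006 m and z of knob_blue in the frame of box_blue between 0.026 and 0.034 m and angle between the x axis of knob_blue and the x axis of box_blue, either way round below 0.45 rad and horizontal distance between knob_yellow and box_yellow below 0.006 m and z of knob_yellow in the frame of box_yellow between 0.026 and 0.034 m and angle between the x axis of knob_yellow and the x axis of box_yellow, either way round below 0.45 rad and angle between jar's own z axis and vertical below 0.3 rad); the robot touches nothing.
It fails at once if the glass jar is knocked over (angle between jar's own z axis and vertical above 0.6 rad).
It also fails if it takes over 106 s, if anything falls off the work surface, if the arm or the gripper's body presses on something with over 40 N, if the wrist force passes 120 N, or if a joint passes its speed limit or range.

## Robot

A 6-joint arm with a two-finger parallel gripper is mounted at the origin on the work surface. World frame = base frame: x ahead of the robot, y to its left, z up, the work surface at z = 0. Lengths are in m, angles in rad, forces in N, time in s.
With the tool pointing down it reaches from about 0.3 to 0.75 m from the base axis. Payload 8.5 kg.
Tool frame: the origin (TCP) lies on the centre line of the jaws, within the pads' length; the fingertips stand 22 mm ahead of it and the grasp point (between the pads) lies 3 mm ahead of it; z points along the fingers, y is the line along which they close (so a half turn about z gives the same grasp; the last joint's range is limited). The gripper opens to 88 mm and grips with 3 to 60 N. Pads are 18 mm wide; open, the fingers measure 123 mm over their backs; the gripper's body (75 mm by 187 mm) begins 45 mm behind the grasp point.
Start: joints at [-1.499, 0.381, 1.297, -0, 1.464, -0.215], TCP at [0.156, -0.528, 0.231] pointing down, gripper open.
Joint ranges: [-3.11, 3.11], [-0.89, 2.33], [0.22, 2.48], [-1.42, 4.56], [0.17, 2.85], [-2.88, 2.88]. Speed limits (rad/s): [2.39, 2.39, 3.14, 3.14, 3.14, 3.14].

## Interface

Orientations are given as a rotation vector (axis times angle).
In Python, from rig import bot, optics, job gives the robot as it stands.
- The arm moves only by the shell command python3 -m pendant 'ROWS'. ROWS is JSON, a list of rows, each a list of 5 numbers: the opening, from 0 (shut) to 1 (fully open), then the shift along the tool's x, y, z in units of 10 cm (1.0 is 10 cm), then the turn about the tool's z in units of 180 degrees (1.0 is 180 degrees). A call has 1 to 12 rows; each row shifts and turns the commanded pose from where the row before left it, along the tool's axes as they then stand; what a row does not reach is not made up. A row lasts 1/12 s, in which the tool goes at most 41.7 mm and 7.16 degrees, less where a joint would pass 70% of its speed; a pose out of reach is approached as far as the arm can. A call with a number of a shift or a turn outside -1 to 1 is refused whole. A call with a gripper value outside its range is refused whole. The fingers move at their own pace and stop on an object; the grip force is fixed at half the most. Time passes only in rows, so rows that do not move let the fingers close. It gives the time, the measured TCP pose, the force, the opening and the grip force at its end, in the units of the state.
- bot.state(): the state, without advancing time (a new reading comes with each control period).
- optics.get_image(name): name is "scene" or "top"; returns (picture, depth): 480x640x3 uint8, blue, green, red; 480x640 float32, m along the optical axis (not along the pixel's ray), 0 where there is no reading.
- optics.camera_model(name): a dict with "intrinsics" (3x3 intrinsics, pixels), "rvec" (rotation vector, rad) and "tvec" (3), from world to camera coordinates, as OpenCV has them. Camera axes: x right, y down, z forward; pixel columns grow to the right and rows downward; lengths in m; the calibration is good to about 2 mm. A picture is of the moment at which its call begins. camera_model takes no time and is no camera call.
- job.hand_in(): hands the job in; it is judged then, once.
The state is a dict: "t": time; "joint_positions": joint angles; "joint_vel": joint speeds; "joint_torque": joint torques, N m; "position": TCP position; "tcp_rot": TCP orientation; "wrist_force": force on the tool from outside, world axes, zero at the start; "moment": the same for the moment, N m; "gripper_width": finger opening in m; "grip_force": force on a finger pad.
Only numpy, scipy, OpenCV 4.12 (cv2) and the standard library are available. Lean on these libraries where they do the work, as an engineer would, in place of code of your own. Each camera call takes 0.05 s, during which the arm holds its last target. There are 200 camera calls.

## Working session

There is one attempt and no reset: what is moved stays moved. The work goes in short steps, Python scripts to look and compute and a shell command to move; the robot and the scene stay as the last step left them, time stands still between calls to the robot, and variables do not carry over. Pictures are saved under pics/ and viewed, at most 14 in all, crops included, and the job is handed in when it is done.

```bash
ls; mkdir -p pics
python3 - <<'E'
from rig import bot,optics
import cv2,numpy as np
for n in("scene","top"):
    im,d=optics.get_image(n); cv2.imwrite(f"pics/{n}0.png",im); np.savez(f"{n}0.npz",im=im,d=d)
    m=optics.camera_model(n);print(n,m)
    R=cv2.Rodrigues(np.array(m["rvec"]))[0];print(-R.T@np.array(m["tvec"]).ravel())
s=bot.state();print({k:np.round(v,3) for k,v in s.items()})
E
```

```text
pics
scene {'intrinsics': array([[554.01218656,   0.        , 314.90491341],
       [  0.        , 554.01218656, 230.53116396],
       [  0.        ,   0.        ,   1.        ]]), 'rvec': array([ 1.61274816,  1.81061417, -0.85687806]), 'tvec': array([ 0.04856083, -0.23423308,  1.54174797])}
[1.33317194 0.11294856 0.8025617 ]
top {'intrinsics': array([[543.45189597,   0.        , 324.06622482],
       [  0.        , 543.45189597, 237.24308287],
       [  0.        ,   0.        ,   1.        ]]), 'rvec': array([ 2.00938101, -2.19539368,  0.24604116]), 'tvec': array([0.03524197, 0.40704056, 1.24966207])}
[0.11835397 0.02032362 1.30925879]
{'t': np.float64(0.1), 'joint_positions': array([-1.499,  0.381,  1.298, -0.   ,  1.464, -0.215]), 'joint_vel': array([ 0.001, -0.001, -0.001, -0.001, -0.   ,  0.   ]), 'joint_torque': array([ 4.0000e-03, -4.3865e+01, -2.2491e+01,  7.2000e-02,  3.4000e-02,
       -0.0000e+00]), 'position': array([ 0.156, -0.527,  0.231]), 'tcp_rot': array([-3.108, -0.449, -0.   ]), 'wrist_force': array([-0.481, -0.486,  0.278]), 'moment': array([ 0.019, -0.018, -0.027]), 'grip_force': np.float64(0.0), 'gripper_width': np.float64(0.088)}
```

View pics/scene0.png

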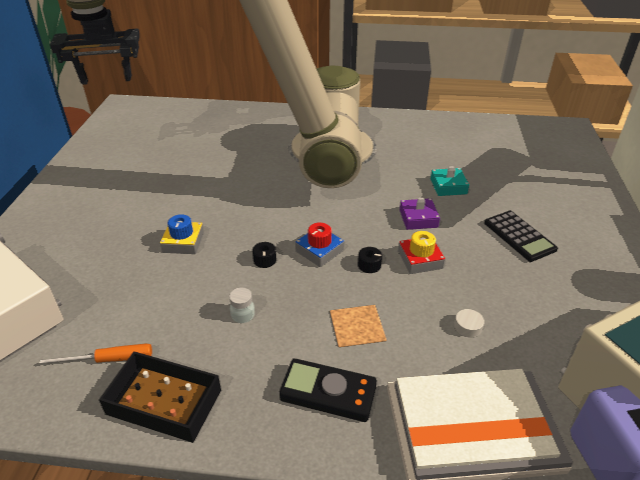

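View pics/top0.png

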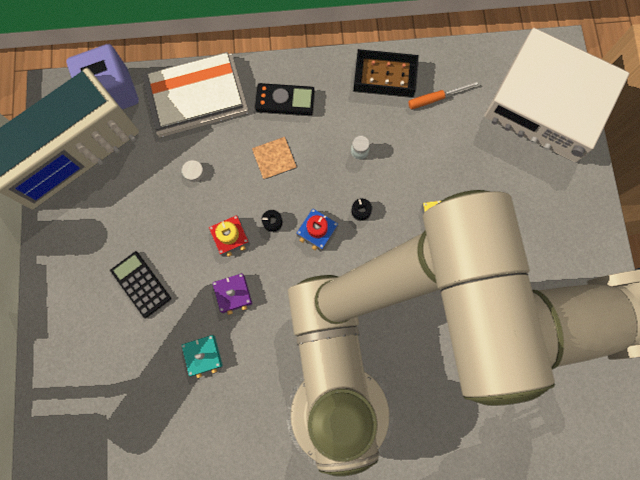

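The wanted things, with scene pixels: blue knob on the yellow box (180,228), red knob on the blue box (320,236), yellow knob on the red box (423,244). The mat is at (358,326) and the jar at (241,305).

Look-alikes to leave alone: black knobs at (264,254) and (370,260), the purple box (419,212), the turquoise box (450,181) and the white cap (470,322).

Next I'll check this choice in a close crop.

Run:
```python
import cv2,numpy as np
S=np.load("scene0.npz")["im"];T=np.load("top0.npz")["im"]
def c(im,u,v,h=30): return cv2.resize(im[v-h:v+h,u-h:u+h],(266,266),interpolation=cv2.INTER_CUBIC)
a=np.hstack([c(S,180,232),c(S,320,242),c(S,423,250)])
b=np.hstack([c(T,430,215),c(T,317,230),c(T,229,236)])
cv2.imwrite("pics/crop1.png",np.vstack([a,b]))
```

```text
(no output)
```

View pics/crop1.png

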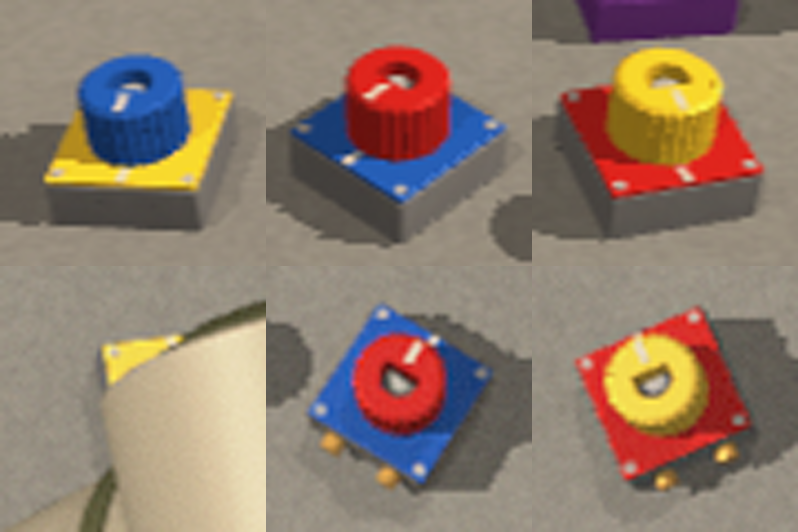

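The crop confirms the choice: blue knob on yellow box, red on blue, yellow on red. Each pointer sits close to its tick. Now I'll measure from both views.

```bash
cat > h.py <<'E'
import cv2,numpy as np
from rig import bot,optics
M={n:optics.camera_model(n) for n in("scene","top")}
def ray(n,p):
    m=M[n];R=cv2.Rodrigues(np.array(m["rvec"]))[0];o=-R.T@np.array(m["tvec"]).ravel()
    d=R.T@np.linalg.inv(m["intrinsics"])@np.array([p[0],p[1],1.]);return o,d/np.linalg.norm(d)
def plane(n,p,z):
    o,d=ray(n,p);return o+d*(z-o[2])/d[2]
def tri(p,q):
    (a,u),(b,v)=ray("scene",p),ray("top",q)
    s=np.linalg.lstsq(np.c_[u,-v],b-a,rcond=None)[0];P,Q=a+u*s[0],b+v*s[1];return (P+Q)/2,np.linalg.norm(P-Q)
def hsv(im): return cv2.cvtColor(im,cv2.COLOR_BGR2HSV)
HUE=dict(red=(174,6),blue=(100,125),yellow=(22,34))
def mask(im,c,smin=150,vmin=60):
    H=hsv(im);l,h=HUE[c];hh=H[...,0]
    k=((hh>=l)|(hh<=h)) if l>h else ((hh>=l)&(hh<=h))
    return (k&(H[...,1]>=smin)&(H[...,2]>=vmin)).astype(np.uint8)
def white(im): 
    H=hsv(im);return ((H[...,1]<75)&(H[...,2]>165)).astype(np.uint8)
def big(m,near=None,r=45):
    m=m.copy()
    if near is not None:
        z=np.zeros_like(m);cv2.circle(z,near,r,1,-1);m&=z
    return max(cv2.findContours(m,cv2.RETR_EXTERNAL,cv2.CHAIN_APPROX_NONE)[0],key=cv2.contourArea)
def plate(n,im,c,near,z=.03):
    "box plate: square from rays of hull contour to plane z -> centre, side, edge angles"
    m=mask(im,c);q=np.zeros_like(m);cv2.circle(q,near,30,1,-1);m&=q
    m=cv2.morphologyEx(m,cv2.MORPH_OPEN,np.ones((2,2),np.uint8))
    pts=np.argwhere(m)[:,::-1]
    W=np.array([plane(n,p,z)[:2] for p in pts])
    (c0,wh,a)=cv2.minAreaRect((W*1000).astype(np.float32));return np.array(c0)/1000,wh,a
def knobtop(n,im,c,near,z,r=.025):
    "rays of the knob's mask onto plane z; top disc = the circle at the side nearest... returns pts"
    k=big(mask(im,c,120,40),near);return k
def go(x,y,z,closeyaw):
    "tool shift for TCP to x,y,z with tool y-axis at world angle closeyaw (mod pi)"
    s=bot.state();R=cv2.Rodrigues(np.array(s["tcp_rot"]))[0];p=np.array(s["position"])
    cur=np.arctan2(R[1,1],R[0,1]);d=(closeyaw-cur+np.pi/2)%np.pi-np.pi/2
    Rn=cv2.Rodrigues(np.array([0,0,d]))[0]@R
    print("TCP",p.round(4),"tool-y yaw",round(cur,3),"j6",round(s["joint_positions"][5],2),"axisz",R[:,2].round(3),"w",round(s["gripper_width"],4),"t",s["t"])
    print(" turn first (units, tool z):",round(-d/np.pi,4)," then shift:",(Rn.T@(np.array([x,y,z])-p)*10).round(3))
E
python3 - <<'E'
from h import *
I={n:np.load(n+"0.npz")["im"] for n in M}
near=dict(yellow=dict(scene=(423,246),top=(229,234)),red=dict(scene=(320,238),top=(317,226)),blue=dict(scene=(180,230)))
boxof=dict(red=near["yellow"],blue=near["red"],yellow=near["blue"])
for c,v in boxof.items():
    for n,p in v.items():
        p=(p[0],p[1]+4); print("box",c,n,plate(n,I[n],c,p))
# white marks (pointer and ticks) and knob bores near each
for c,v in near.items():
    for n,p in v.items():
        w=white(I[n]);q=np.zeros_like(w);cv2.circle(q,p,26,1,-1)
        N,l,st,ce=cv2.connectedComponentsWithStats(w&q)
        print(c,n,[(tuple(ce[i].round(1)),int(st[i,4])) for i in range(1,N)])
        k=big(mask(I[n],c,120,40),p,22)
        for z in(.062,):
            W=np.array([plane(n,x[0],z)[:2] for x in k]);print("  knob mask at z",z,"min/max",W.min(0).round(4),W.max(0).round(4))
E
```

```text
box red scene (array([0.44639804, 0.23052797]), (74.46806335449219, 74.03071594238281), 19.72138214111328)
box red top (array([0.43785574, 0.22720792]), (73.59611511230469, 73.71807098388672), 19.62869644165039)
box blue scene (array([0.44256363, 0.01508661]), (72.60755920410156, 73.89508056640625), 52.86027145385742)
box blue top (array([0.4340867 , 0.01137339]), (73.04869079589844, 72.67764282226562), 52.79369354248047)
box yellow scene (array([ 0.44817923, -0.28654648]), (75.25592803955078, 73.19017028808594), 2.3432836532592773)
yellow scene [((np.float64(428.0), np.float64(231.0)), 1), ((np.float64(430.0), np.float64(232.0)), 1), ((np.float64(432.0), np.float64(233.0)), 1), ((np.float64(435.0), np.float64(236.0)), 1), ((np.float64(422.5), np.float64(238.0)), 4), ((np.float64(436.0), np.float64(238.0)), 1), ((np.float64(436.0), np.float64(240.0)), 1), ((np.float64(426.0), np.float64(242.0)), 1), ((np.float64(442.0), np.float64(256.5)), 2), ((np.float64(427.5), np.float64(259.5)), 2), ((np.float64(412.5), np.float64(261.0)), 2)]
  knob mask at z 0.062 min/max [0.4203 0.2032] [0.49
[... 830 characters left out ...]
.0391]
red top [((np.float64(312.8), np.float64(210.4)), 5), ((np.float64(324.2), np.float64(216.4)), 5), ((np.float64(319.8), np.float64(219.2)), 5), ((np.float64(316.4), np.float64(226.1)), 7), ((np.float64(299.0), np.float64(232.0)), 5), ((np.float64(321.0), np.float64(245.5)), 6)]
  knob mask at z 0.062 min/max [ 0.4068 -0.0086] [0.4589 0.0378]
blue scene [((np.float64(180.0), np.float64(221.0)), 3), ((np.float64(176.8), np.float64(224.6)), 11), ((np.float64(199.0), np.float64(223.0)), 1), ((np.float64(162.0), np.float64(241.0)), 1), ((np.float64(177.0), np.float64(241.5)), 2), ((np.float64(192.0), np.float64(242.0)), 1)]
  knob mask at z 0.062 min/max [ 0.4234 -0.3131] [ 0.501  -0.2523]
```

```bash
python3 -m pendant '[[1,0.3,0,0,0],[1,0.3,0,0,0],[1,0.3,0,0,0],[1,0.3,0,0,0],[1,0.3,0,0,0],[1,0.3,0,0,0],[1,0.3,0,0,0],[1,0.3,0,0,0],[1,0.12,-0.3,0,0],[1,0.12,-0.3,0,0],[1,0.12,-0.3,0,0],[1,0.12,-0.3,0,0]]'
python3 -m pendant '[[1,0.12,-0.3,0,0],[1,0.12,-0.3,0,0],[1,0.12,-0.3,0,0],[1,0.12,-0.3,0,0],[1,0.12,-0.3,0,0],[1,0.12,-0.3,0,0],[1,0.12,-0.3,0,0],[1,0.12,-0.3,0,0],[1,0.12,-0.3,0,0],[1,0.12,-0.3,0,0],[1,0.12,-0.3,0,0],[1,0.12,-0.3,0,0]]'
python3 - <<'E'
from h import *
go(.442,.229,.13,np.radians(-73.6))
n="scene";im,d=optics.get_image(n);cv2.imwrite("pics/s1.png",im);np.savez("scene1.npz",im=im,d=d)
im,d=optics.get_image("top");cv2.imwrite("pics/t1.png",im);np.savez("top1.npz",im=im,d=d)
S,T=np.load("scene0.npz"),np.load("top0.npz")
def dz(n,d,p):
    u,v=p;D=np.median(d[v-3:v+4,u-3:u+4]);m=M[n];R=cv2.Rodrigues(np.array(m["rvec"]))[0]
    P=np.linalg.inv(m["intrinsics"])@np.array([u,v,1.])*D;return (R.T@(P-np.array(m["tvec"]).ravel())).round(4)
for p in[(290,290),(200,290),(400,330),(440,280)]: print("desk scene",dz("scene",S["d"],p))
for p in[(290,190),(200,200),(320,130),(180,330)]: print("desk top",dz("top",T["d"],p))
# mat, jar
for n,I,p in(("scene",S["im"],(358,326)),("top",T["im"],(274,157))):
    H=hsv(I);m=((H[...,0]>6)&(H[...,0]<22)&(H[...,1]>110)&(H[...,2]>90)).astype(np.uint8)
    k=big(m,p,40);W=np.array([plane(n,x[0],.004)[:2] for x in k])
    print("mat",n,cv2.minAreaRect((W*1000).astype(np.float32)))
print("jar lid tri",tri((241,297),(360.5,146)), "blk",tri((264,247),(361.5,205)))
print("yellow box top now",plate("top",im,"yellow",(435,215)))
E
```

```text
t: 1.1
position: [0.3978, -0.3293, 0.2309]
tcp_rot: [-3.108, -0.449, 0.001]
wrist_force: [-0.1, -0.9, 0.4]
gripper_width: 0.0884
grip_force: 0.0
t: 2.1
position: [0.4338, 0.0567, 0.2313]
tcp_rot: [-3.109, -0.449, 0.001]
wrist_force: [0.2, 0.2, -0.6]
gripper_width: 0.0882
grip_force: 0.0
TCP [0.4338 0.0567 0.2313] tool-y yaw -1.284 j6 1.14 axisz [-0.  0. -1.] w 0.0882 t 2.1
 turn first (units, tool z): 0.0002  then shift: [ 0.565 -1.63   1.013]
desk scene [ 0.5634 -0.0326  0.0011]
desk scene [ 0.5833 -0.2128  0.0006]
desk scene [6.418e-01 1.869e-01 2.000e-04]
desk scene [4.997e-01 2.682e-01 2.000e-04]
desk top [ 0.5489  0.0733 -0.0006]
desk top [ 0.5431  0.301  -0.0017]
desk top [ 0.705  -0.0162 -0.0019]
desk top [ 0.224   0.3603 -0.0012]
mat scene ((641.5586547851562, 106.44367218017578), (90.10984802246094, 89.7834701538086), 15.955904960632324)
mat top ((637.85693359375, 107.89466857910156), (88.81669616699219, 89.45104217529297), 16.012231826782227)
jar lid tri (array([ 0.6330205 , -0.11247674,  0.04400556]), np.float64(0.00196742472504747)) blk (array([ 0.48235786, -0.09869875,  0.03882692]), np.float64(8.022565704265979e-06))
yellow box top now (array([ 0.44067026, -0.29021707]), (71.7770767211914, 73.11083984375), 2.2783567905426025)
```

View pics/t1.png

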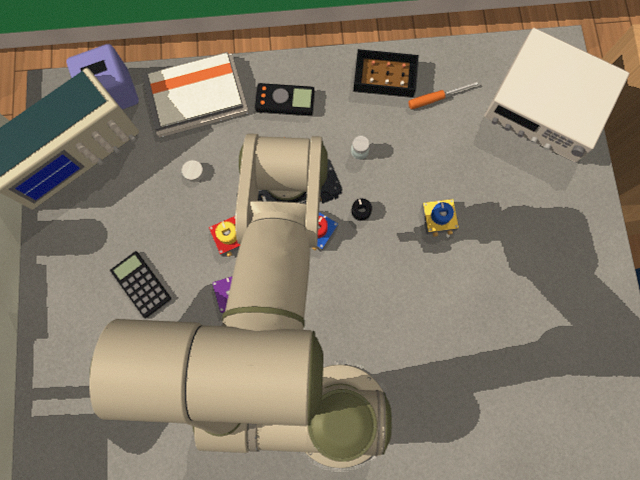

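The top view now shows the yellow box with the blue knob at (441,214), clear of the arm. The scene camera and the top camera disagree by a steady (8, 3.5) mm at the boxes, which looks like calibration bias. Box-to-box differences agree to under 1 mm, so I'll use those and fix the absolute offset against the gripper.

```bash
python3 -m pendant '[[1,0.094,-0.272,0.15,0],[1,0.094,-0.272,0.15,0],[1,0.094,-0.272,0.15,0],[1,0.094,-0.272,0.15,0],[1,0.094,-0.272,0.15,0],[1,0.094,-0.272,0.15,0],[1,0,0,0,0],[1,0,0,0,0]]'
python3 - <<'E'
from h import *
go(.442,.229,.13,np.radians(-73.6))
I=[]
for n,p in(("scene",(423,225)),("top",(229,225))):
    im,d=optics.get_image(n);np.savez(n+"2.npz",im=im,d=d);u,v=p
    I.append(cv2.resize(im[v-50:v+50,u-50:u+50],(400,400),interpolation=cv2.INTER_CUBIC))
cv2.imwrite("pics/c2.png",np.hstack(I))
E
```

```text
t: 2.87
position: [0.4418, 0.2277, 0.1406]
tcp_rot: [3.108, 0.452, -0.003]
wrist_force: [-0.6, -0.5, 0.4]
gripper_width: 0.0884
grip_force: 0.0
TCP [0.4418 0.2277 0.1406] tool-y yaw -1.282 j6 1.52 axisz [-0.002 -0.001 -1.   ] w 0.0884 t 2.8667
 turn first (units, tool z): 0.0008  then shift: [ 0.006 -0.012  0.106]
```

View pics/c2.png

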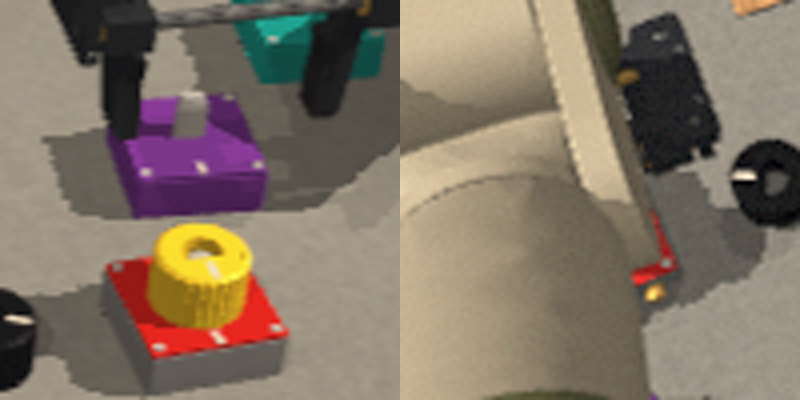

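The scene crop shows the fingertips' inner front corners at about (408,209) and (449,203), above and behind the yellow knob. I'll compare those with forward kinematics.

Run:
```python
from h import *
s=bot.state();R=cv2.Rodrigues(np.array(s["tcp_rot"]))[0];p=np.array(s["position"])
m=M["scene"]
for y in(.044,-.044,.0615,-.0615):
  for x in(-.009,.009):
    q=cv2.projectPoints((p+R@np.array([x,y,.022]))[None],m["rvec"],m["tvec"],m["intrinsics"],None)[0].ravel();print(x,y,q.round(1))
# dark-finger bottom boundary, depth-based
d=np.load("scene2.npz")["d"];im=np.load("scene2.npz")["im"]
g=hsv(im)[...,2]
for v in range(198,213): print(v,"".join("#" if g[v,u]<75 else "." for u in range(396,462)))
# 3D of finger pixels via depth
Rm=cv2.Rodrigues(np.array(m["rvec"]))[0]
for u,v in((403,204),(404,206),(451,199),(453,200)):
    P=Rm.T@(np.linalg.inv(m["intrinsics"])@np.array([u,v,1.])*d[v,u]-np.array(m["tvec"]).ravel());print(u,v,"tool frame",(R.T@(P-p)).round(4))
```

```text
-0.009 0.044 [403.  215.1]
0.009 0.044 [405.7 220.6]
-0.009 -0.044 [445.1 210.4]
0.009 -0.044 [448.3 215.8]
-0.009 0.0615 [394.6 216. ]
0.009 0.0615 [397.1 221.6]
-0.009 -0.0615 [453.4 209.5]
0.009 -0.0615 [456.6 214.9]
198 ...#########.......................................#############..
199 ...#########.......................................############...
200 ...#########........................................###########...
201 ...#########........................................###########...
202 ...#########.........................................#########....
203 ...#########.........................................#########....
204 ...#########..........................................######......
205 ....########......................................................
206 ....########......................................................
207 ....########......................................................
208 ....########......................................................
209 .....######.......................................................
210 ......##..........................................................
211 ..................................................................
212 ..................................................................
403 204 tool frame [ 0.0086  0.0535 -0.0199]
404 206 tool frame [ 0.0063  0.0501 -0.0129]
451 199 tool frame [ 0.0119 -0.0416 -0.0221]
453 200 tool frame [ 0.0066 -0.0488 -0.0149]
```

The dark fingers end about 11 px above where the fingertips should project. I need a closer look before descending.

Run:
```python
from h import *
m=M["scene"];S0=np.load("scene0.npz")["im"];S2=np.load("scene2.npz")["im"]
def proj(rv,p,z):
    R=cv2.Rodrigues(np.array(rv))[0]
    return [tuple(int(round(a)) for a in cv2.projectPoints((np.array(p)+R@np.array([x,y,z]))[None],m["rvec"],m["tvec"],m["intrinsics"],None)[0].ravel()) for y in(.044,-.044) for x in(-.009,.009)]
s=bot.state();out=[]
for im,rv,p,c in((S0,[-3.108,-.449,0],[.156,-.527,.231],(95,55)),(S2,s["tcp_rot"],s["position"],(428,195))):
    im=im.copy()
    for z,col in((0,(0,255,0)),(.022,(0,0,255))):
        for q in proj(rv,p,z): im[q[1],q[0]]=col
    u,v=c;out.append(cv2.resize(im[v-40:v+40,u-40:u+40],(400,400),interpolation=cv2.INTER_NEAREST))
cv2.imwrite("pics/c3.png",np.hstack(out))
```

```text
(no output)
```

View pics/c3.png

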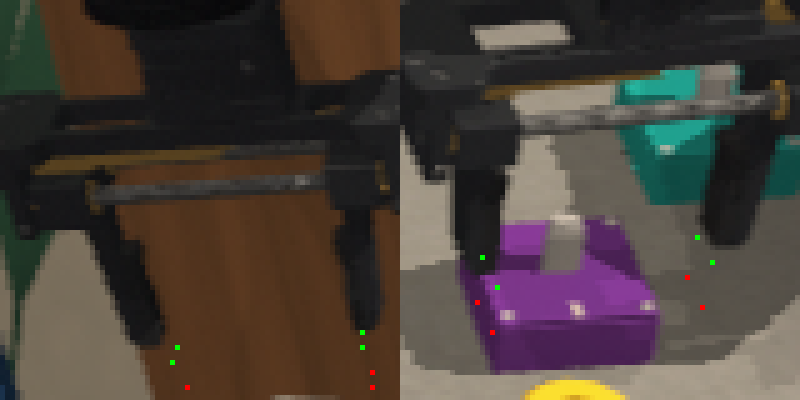

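In the scene picture the tips appear to end near TCP height, not 22 mm ahead of it. I'll descend to TCP z = 0.062, which is safe either way: by the text the tips would be at 0.040, still above the plate. Then I'll look at them next to the knob.

```bash
python3 -m pendant '[[1,0,0,0.2,0],[1,0,0,0.2,0],[1,0,0,0.2,0],[1,0,0,0.19,0],[1,0,0,0,0],[1,0,0,0,0]]'
python3 - <<'E'
from h import *
m=M["scene"];s=bot.state();R=cv2.Rodrigues(np.array(s["tcp_rot"]))[0]
im,d=optics.get_image("scene");np.savez("scene3.npz",im=im,d=d);im=im.copy()
for z,col in((0,(0,255,0)),(.022,(255,0,255))):
  for y in(.044,-.044):
    for x in (-.009,.009):
      q=cv2.projectPoints((np.array(s["position"])+R@np.array([x,y,z]))[None],m["rvec"],m["tvec"],m["intrinsics"],None)[0].ravel().round().astype(int);im[q[1],q[0]]=col
u,v=423,235;cv2.imwrite("pics/c4.png",cv2.resize(im[v-45:v+45,u-55:u+55],(770,600),interpolation=cv2.INTER_NEAREST))
E
```

```text
t: 3.47
position: [0.4424, 0.2266, 0.0629]
tcp_rot: [3.11, 0.447, -0.001]
wrist_force: [-0.5, 0.2, 0.2]
gripper_width: 0.0883
grip_force: 0.0
```

View pics/c4.png

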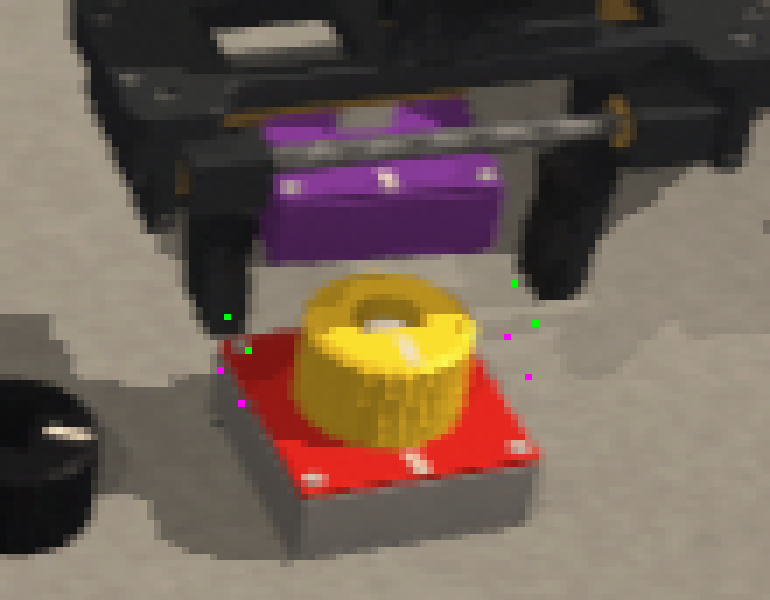

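The tips sit at the knob-top level and are centred on it (tip midpoint ≈ (424,237), knob-top centre ≈ (423,237)). So they are higher than the text says. I'll go down in small, force-checked steps with the fingers partly closed.

```bash
python3 -m pendant '[[0.75,0,0,0.08,0],[0.75,0,0,0,0],[0.75,0,0,0,0],[0.75,0,0,0.02,0],[0.75,0,0,0,0]]'; python3 -m pendant '[[0.75,0,0,0.02,0],[0.75,0,0,0,0]]';python3 -m pendant '[[0.75,0,0,0.02,0],[0.75,0,0,0,0]]'
python3 - <<'E'
from h import *
s=bot.state();R=cv2.Rodrigues(np.array(s["tcp_rot"]))[0];p=np.array(s["position"])
im,d=optics.get_image("scene");g=hsv(im)[...,2]
for v in range(225,256): print(v,"".join("#" if g[v,u]<60 else "." for u in range(395,455)))
E
```

```text
t: 3.93
position: [0.4421, 0.2276, 0.0525]
tcp_rot: [3.109, 0.449, 0.0]
wrist_force: [0.9, 1.0, 0.4]
gripper_width: 0.066
grip_force: 0.0
t: 4.1
position: [0.442, 0.2276, 0.0503]
tcp_rot: [3.109, 0.449, -0.0]
wrist_force: [0.2, 0.1, -0.2]
gripper_width: 0.0664
grip_force: 0.0
t: 4.27
position: [0.442, 0.2275, 0.0482]
tcp_rot: [3.109, 0.449, -0.001]
wrist_force: [-0.8, 0.6, -0.6]
gripper_width: 0.066
grip_force: 0.0
225 ....#############..........................############.....
226 ....#############..........................############.....
227 ....###########............................###########......
228 ....###########............................###########......
229 ....###########............................##########.......
230 .....#########............................###########.......
231 .....#########............................###########.......
232 .....#########............................##########........
233 .....########.............................##########........
234 .....########.............................##########........
235 .....########..............
[... 633 characters left out ...]
..................................................
246 ............................................................
247 ............................................................
248 ............................................................
249 ............................................................
250 ............................................................
251 ............................................................
252 ............................................................
253 ............................................................
254 ............................................................
255 ............................................................
```

There is no contact at TCP 0.048, so the tips really are about 20 mm less far ahead than stated. I'll carry on down to 0.040 and grip.

```bash
python3 -m pendant '[[0.75,0,0,0.02,0],[0.75,0,0,0,0]]'; python3 -m pendant '[[0.75,0,0,0.02,0],[0.75,0,0,0,0]]';python3 -m pendant '[[0.75,0,0,0.02,0],[0.75,0,0,0,0]]'; python3 -m pendant '[[0.75,0,0,0.02,0],[0.75,0,0,0,0]]'; python3 -m pendant '[[0,0,0,0,0],[0,0,0,0,0],[0,0,0,0,0],[0,0,0,0,0],[0,0,0,0,0],[0,0,0,0,0]]'
```

```text
t: 4.48
position: [0.442, 0.2275, 0.0462]
tcp_rot: [3.109, 0.449, -0.001]
wrist_force: [-0.1, -0.5, -0.6]
gripper_width: 0.0664
grip_force: 0.0
t: 4.65
position: [0.442, 0.2275, 0.0441]
tcp_rot: [3.109, 0.449, -0.001]
wrist_force: [-0.6, 0.2, 0.3]
gripper_width: 0.0659
grip_force: 0.0
t: 4.82
position: [0.442, 0.2275, 0.0422]
tcp_rot: [3.109, 0.449, -0.001]
wrist_force: [-0.7, -0.1, 0.3]
gripper_width: 0.0662
grip_force: 0.0
t: 4.98
position: [0.442, 0.2276, 0.0402]
tcp_rot: [3.109, 0.449, -0.001]
wrist_force: [-1.1, 0.4, -0.0]
gripper_width: 0.0658
grip_force: 0.0
t: 5.48
position: [0.4421, 0.2277, 0.0405]
tcp_rot: [-3.109, -0.449, -0.0]
wrist_force: [-0.1, 1.2, 0.3]
gripper_width: 0.0487
grip_force: 30.0
```

Gripped at 48.7 mm width and 30 N, with almost no side load. I'll lift and carry the knob towards the mat.

```bash
python3 -m pendant '[[0,0,0,-0.1,0],[0,0,0,-0.1,0],[0,0,0,-0.15,0],[0,0,0,-0.15,0],[0,0,0,-0.15,0],[0,0,0,-0.15,0],[0,0,0,0,0]]'; python3 -m pendant '[[0,0.195,0.2145,0,0],[0,0.195,0.2145,0,0],[0,0.195,0.2145,0,0],[0,0.195,0.2145,0,0],[0,0.195,0.2145,0,0],[0,0.195,0.2145,0,0],[0,0.195,0.2145,0,0],[0,0.195,0.2145,0,0],[0,0,0,0,0]]'
python3 - <<'E'
from h import *
go(.64,.107,.017,np.radians(-73.6))
im,d=optics.get_image("scene");u,v=358,290
np.savez("scene5.npz",im=im,d=d)
a=cv2.resize(im[v-50:v+60,u-55:u+55],(400,400),interpolation=cv2.INTER_CUBIC);u,v=423,250
b=cv2.resize(im[v-30:v+30,u-30:u+30],(400,400),interpolation=cv2.INTER_CUBIC)
cv2.imwrite("pics/c5.png",np.hstack([a,b]))
E
```

```text
t: 6.07
position: [0.4432, 0.2278, 0.1227]
tcp_rot: [-3.109, -0.449, -0.007]
wrist_force: [-0.2, 0.2, -0.7]
gripper_width: 0.0484
grip_force: 30.0
t: 6.82
position: [0.6433, 0.1039, 0.1185]
tcp_rot: [3.109, 0.444, 0.001]
wrist_force: [0.0, -0.9, -0.3]
gripper_width: 0.0485
grip_force: 30.0
TCP [0.6433 0.1039 0.1185] tool-y yaw -1.287 j6 1.27 axisz [ 0.001 -0.001 -1.   ] w 0.0485 t 6.8167
 turn first (units, tool z): -0.0009  then shift: [-0.023 -0.04   1.015]
```

View pics/c5.png

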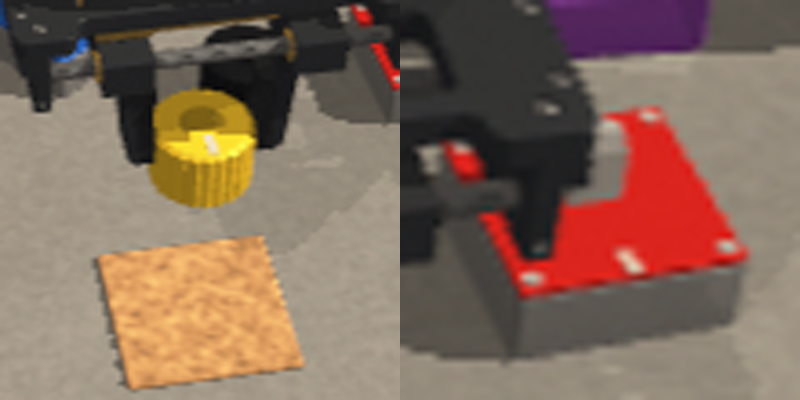

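The knob is held upright above the mat and the red box is empty. I'll lower and release it.

```bash
python3 -m pendant '[[0,-0.02,-0.04,0.2,0],[0,0,0,0.2,0],[0,0,0,0.2,0],[0,0,0,0.2,0],[0,0,0,0.15,0],[0,0,0,0.06,0],[0,0,0,0,0],[0,0,0,0,0]]'; python3 -m pendant '[[0.8,0,0,0,0],[0.8,0,0,0,0],[0.8,0,0,0,0],[0.8,0,0,0,0],[0.8,0,0,-0.1,0],[0.8,0,0,-0.25,0],[0.8,0,0,-0.3,0],[0.8,0,0,-0.35,0],[0.8,0,0,0,0]]'
python3 - <<'E'
from h import *
go(.438,.013,.10,np.radians(-73.6+0))
im,d=optics.get_image("top");np.savez("top6.npz",im=im,d=d)
E
```

```text
t: 7.53
position: [0.637, 0.1108, 0.0197]
tcp_rot: [-3.109, -0.45, 0.0]
wrist_force: [-0.4, 0.1, -0.8]
gripper_width: 0.0488
grip_force: 30.0
t: 8.28
position: [0.64, 0.1105, 0.1275]
tcp_rot: [3.107, 0.449, 0.019]
wrist_force: [1.0, -0.4, 0.9]
gripper_width: 0.0701
grip_force: 0.0
TCP [0.64   0.1105 0.1275] tool-y yaw -1.284 j6 1.27 axisz [ 0.012 -0.    -1.   ] w 0.0701 t 8.2833
 turn first (units, tool z): 0.0002  then shift: [-2.216  0.364  0.25 ]
```

```bash
python3 -m pendant '[[0.8,-0.277,0.0455,0,0],[0.8,-0.277,0.0455,0,0],[0.8,-0.277,0.0455,0,0],[0.8,-0.277,0.0455,0,0],[0.8,-0.277,0.0455,0,0],[0.8,-0.277,0.0455,0,0],[0.8,-0.277,0.0455,0,0],[0.8,-0.277,0.0455,0,0],[0.8,0,0,0.2,0],[0.8,0,0,0,0],[0.8,0,0,0,0]]'
python3 - <<'E'
from h import *
go(.438,.013,.041,np.radians(-73.6))
im,d=optics.get_image("scene");np.savez("scene6.npz",im=im,d=d)
w=mask(im,"yellow",120,40);q=np.zeros_like(w);cv2.circle(q,(358,320),40,1,-1);k=big(w&q)
print("yellow on mat bbox",cv2.boundingRect(k))
u,v=340,280;cv2.imwrite("pics/c6.png",cv2.resize(im[v-90:v+60,u-100:u+100],(800,600),interpolation=cv2.INTER_CUBIC))
E
```

```text
t: 9.25
position: [0.4347, 0.0128, 0.0993]
tcp_rot: [-3.109, -0.448, 0.002]
wrist_force: [0.9, -0.4, 0.1]
gripper_width: 0.0703
grip_force: 0.0
TCP [0.4347 0.0128 0.0993] tool-y yaw -1.284 j6 1.04 axisz [-0.002  0.    -1.   ] w 0.0703 t 9.25
 turn first (units, tool z): 0.0  then shift: [0.033 0.008 0.583]
yellow on mat bbox (347, 303, 27, 31)
```

View pics/c6.png

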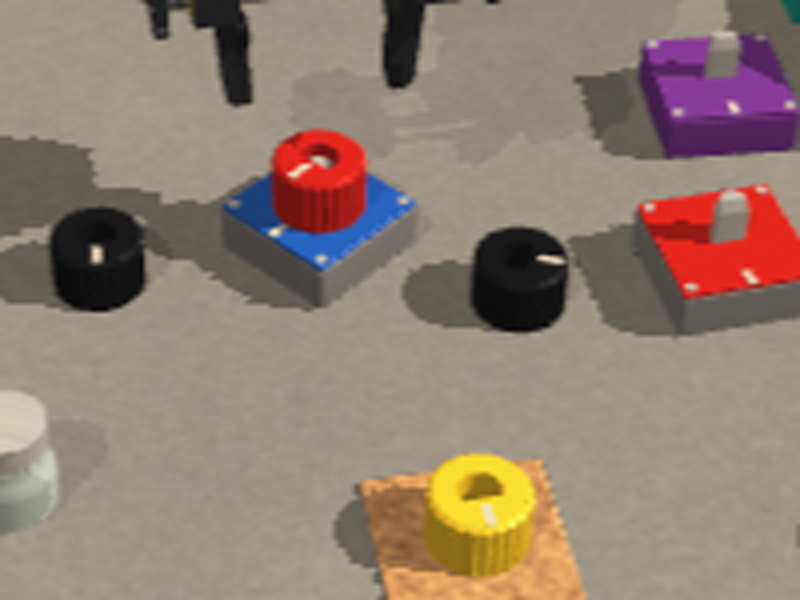

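The yellow knob stands upright on the mat and the red box is clear. Now the red knob: I'll descend and grip once, then turn −90° and grip again so it is centred along both axes.

```bash
python3 -m pendant '[[0.8,0.03,0.01,0.15,0],[0.8,0,0,0.15,0],[0.8,0,0,0.15,0],[0.8,0,0,0.1,0],[0.8,0,0,0.03,0],[0.8,0,0,0,0],[0,0,0,0,0],[0,0,0,0,0],[0,0,0,0,0],[0,0,0,0,0],[0,0,0,0,0]]'; python3 -m pendant '[[0.8,0,0,0,0],[0.8,0,0,0,0],[0.8,0,0,0,0],[0.8,0,0,0,-0.039],[0.8,0,0,0,-0.039],[0.8,0,0,0,-0.039],[0.8,0,0,0,-0.039],[0.8,0,0,0,-0.039],[0.8,0,0,0,-0.039],[0.8,0,0,0,-0.039],[0.8,0,0,0,-0.039],[0.8,0,0,0,-0.039]]';python3 -m pendant '[[0.8,0,0,0,-0.039],[0.8,0,0,0,-0.039],[0.8,0,0,0,-0.039],[0.8,0,0,0,-0.039],[0.8,0,0,0,0],[0,0,0,0,0],[0,0,0,0,0],[0,0,0,0,0],[0,0,0,0,0],[0,0,0,0,0]]'; python3 -c "
from h import *
go(.45,.22,.1,0)"
```

```text
t: 10.22
position: [0.4385, 0.0126, 0.042]
tcp_rot: [3.109, 0.449, 0.002]
wrist_force: [0.1, 0.5, 5.1]
gripper_width: 0.0479
grip_force: 30.0
t: 11.22
position: [0.438, 0.0127, 0.0413]
tcp_rot: [-2.407, -2.018, 0.0]
wrist_force: [-0.1, 0.8, 0.4]
gripper_width: 0.0704
grip_force: 0.0
t: 12.05
position: [0.4381, 0.0127, 0.0414]
tcp_rot: [-1.855, -2.536, 0.0]
wrist_force: [-0.4, -0.5, 0.0]
gripper_width: 0.0479
grip_force: 30.0
TCP [0.4381 0.0127 0.0414] tool-y yaw 0.308 j6 -0.55 axisz [-0.  0. -1.] w 0.0479 t 12.05
 turn first (units, tool z): 0.098  then shift: [ 2.073  0.119 -0.586]
```

Both grips closed without side load, so the red knob centre is (0.4381, 0.0127), matching the camera average (0.4383, 0.0132). I'll lift and measure the pointer yaw.

```bash
python3 -m pendant '[[0,0,0,-0.1,0],[0,0,0,-0.1,0],[0,0,0,-0.15,0],[0,0,0,-0.15,0],[0,0,0,-0.15,0],[0,0,0,-0.15,0],[0,0,0,0,0],[0,0,0,0,0]]'
cat >> h.py <<'E'
def pointer(n,im,xy,ztop):
    "yaw of pointer of a knob with top disc at xy,ztop: light pixels whose ray hits the top ring, PCA"
    H=hsv(im);out=[]
    m=M[n];c=cv2.projectPoints(np.array([[*xy,ztop]]),m["rvec"],m["tvec"],m["intrinsics"],None)[0].ravel()
    for v in range(int(c[1])-25,int(c[1])+26):
        for u in range(int(c[0])-25,int(c[0])+26):
            W=plane(n,(u,v),ztop)[:2]-xy;r=np.hypot(*W)
            if .006<r<.024 and H[v,u,1]<130 and H[v,u,2]>130: out.append((*W,u,v))
    out=np.array(out);
    if len(out): 
        w=out[:,:2].mean(0);print(n,"centre px",c.round(1),"n",len(out),"mean",w.round(4),"yaw deg",np.degrees(np.arctan2(w[1],w[0])).round(1));print(out[:,2:].astype(int).tolist())
def knobc(n,im,c,near,ztop,r=24):
    "centre of knob from mask: rays of the contour onto top plane; lateral extent centre"
    k=big(mask(im,c,110,35),near,r);W=np.array([plane(n,x[0],ztop)[:2] for x in k]);return W.min(0),W.max(0)
E
python3 - <<'E'
from h import *
s=bot.state();go(.4421,.2285,s["position"][2],.308)
im,d=optics.get_image("scene");np.savez("scene7.npz",im=im,d=d)
p=s["position"];pointer("scene",im,np.array([p[0],p[1]]),p[2]+.0205)
u,v=320,205;cv2.imwrite("pics/c7.png",cv2.resize(im[v-30:v+30,u-40:u+40],(800,600),interpolation=cv2.INTER_CUBIC))
E
```

```text
t: 12.72
position: [0.4382, 0.0127, 0.1215]
tcp_rot: [1.853, 2.535, 0.001]
wrist_force: [0.6, 0.4, -0.7]
gripper_width: 0.0482
grip_force: 30.0
TCP [0.4382 0.0127 0.1215] tool-y yaw 0.308 j6 -0.55 axisz [ 0.001 -0.    -1.   ] w 0.0482 t 12.7167
 turn first (units, tool z): 0.0001  then shift: [ 2.045e+00  6.920e-01 -1.000e-03]
```

View pics/c7.png

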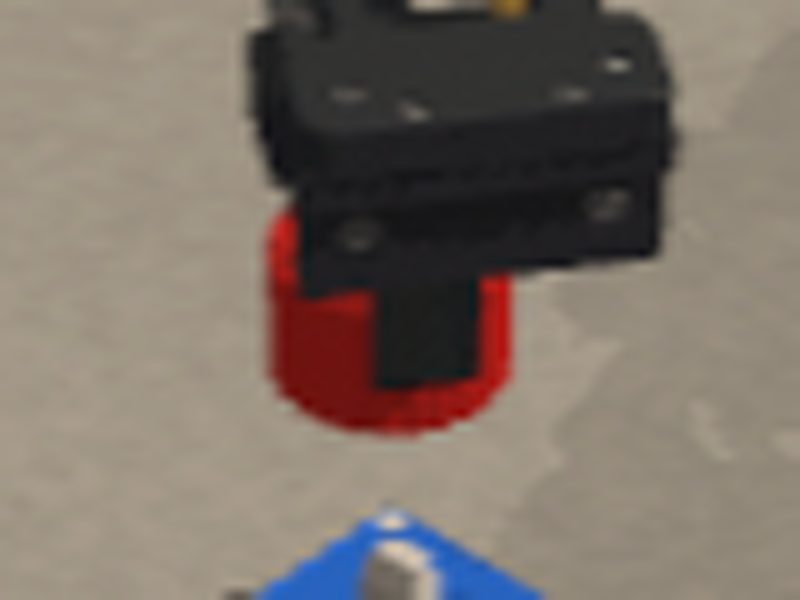

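The finger now hides the pointer, so I'll take its yaw from the two pictures before the grasp. I'll do the same for the blue and yellow knobs.

Run:
```python
from h import *
S6=np.load("scene6.npz")["im"];T0=np.load("top0.npz")["im"];S0=np.load("scene0.npz")["im"];T6=np.load("top6.npz")["im"];T1=np.load("top1.npz")["im"]
def P(n,im,c,near,z):
    a,b=knobc(n,im,c,near,z);y=(a[1]+b[1])/2
    x=(b[0]-.025) if n=="top" else None
    # top face edge on far side (scene camera looks to -x: far edge is min x), for top camera far edge is max x
    x=a[0]+.025 if n=="scene" else b[0]-.025
    print(c,n,"knob",round(x,4),round(y,4),"width y",round(b[1]-a[1],4));pointer(n,im,np.array([x,y]),z)
P("scene",S6,"red",(320,238),.062);P("top",T0,"red",(317,226),.062)
P("scene",S6,"blue",(180,230),.062);P("top",T1,"blue",(441,212),.062)
P("scene",S6,"yellow",(360,318),.036)
for im,n,p in((S6,"scene",(423,250)),(T1,"top",(441,216))): print(n)
print("yellow box scene6",plate("scene",S6,"yellow",(180,236)))
```

```text
red scene knob 0.4399 0.014 width y 0.05
scene centre px [319.9 229.4] n 10 mean [ 0.0067 -0.0036] yaw deg -28.6
[[331, 228], [331, 229], [315, 231], [316, 231], [317, 231], [314, 232], [315, 232], [312, 233], [313, 233], [314, 233]]
red top knob 0.4339 0.0146 width y 0.0465
top centre px [316.6 225.9] n 15 mean [ 0.0119 -0.0074] yaw deg -31.7
[[320, 217], [320, 218], [321, 218], [319, 219], [320, 219], [321, 219], [318, 220], [319, 220], [320, 220], [318, 221], [319, 221], [320, 221], [315, 224], [320, 227], [319, 228]]
blue scene knob 0.4486 -0.2832 width y 0.0619
scene centre px [181.4 222.1] n 11 mean [-0.004   0.0088] yaw deg 114.7
[[190, 217], [191, 218], [191, 219], [192, 219], [191, 220], [192, 220], [192, 221], [177, 224], [176, 225], [177, 225], [176, 226]]
blue top knob 0.4392 -0.285 width y 0.0503
top centre px [441.9 212.9] n 5 mean [ 0.0189 -0.0037] yaw deg -11.1
[[442, 204], [442, 205], [443, 205], [442, 206], [443, 206]]
yellow scene knob 0.641 0.1106 width y 0.0479
scene centre px [360.  313.2] n 13 mean [0.011  0.0038] yaw deg 19.1
[[360, 316], [361, 316], [362, 316], [361, 317], [362, 317], [361, 318], [362, 318], [363, 318], [361, 319], [362, 319], [363, 319], [362, 320], [363, 320]]
scene
top
yellow box scene6 (array([ 0.44981943, -0.28667288]), (71.69729614257812, 72.54605102539062), 2.8450310230255127)
```

Run:
```python
from h import *
S6=np.load("scene6.npz")["im"];T0=np.load("top0.npz")["im"];S0=np.load("scene0.npz")["im"];T1=np.load("top1.npz")["im"]
def L(tag,n,im,box,z):
    u0,v0,u1,v1=box;H=hsv(im)[v0:v1,u0:u1].astype(float)
    w=np.clip(1-H[...,1]/200,0,1)*(H[...,2]/255);w=np.where(w>.4,w,0)
    vs,us=np.nonzero(w);W=np.array([plane(n,(u+u0,v+v0),z)[:2] for u,v in zip(us,vs)]);ww=w[vs,us]
    c=np.average(W,axis=0,weights=ww);C=np.cov((W-c).T,aweights=ww);e=np.linalg.eigh(C);d=e[1][:,1];d*=np.sign(d[0])
    print(tag,n,len(us),"mid",c.round(4),"dir deg",np.degrees(np.arctan2(d[1],d[0])).round(1),"ev mm",(np.sqrt(e[0])*1000).round(1))
L("redknob","scene",S0,(310,230,319,236),.062);L("redknob","scene6",S6,(310,230,319,236),.062) if 0 else L("redknob","scene",S6,(310,230,319,236),.062)
L("redknob","top",T0,(316,214,323,223),.062)
L("blueknob","scene",S6,(172,221,181,230),.062);L("blueknob","top",T1,(438,202,446,210),.062)
L("ylwknob","scene",S6,(357,314,367,323),.036)
for n,im,b,t in(("scene",S6,(304,244,313,251),"bluetick"),("top",T0,(322,213,328,219),"bluetick"),("scene",S6,(173,238,181,245),"yeltick"),("top",T1,(434,198,446,204),"yeltick"),("scene",S6,(424,256,432,264),"redtick"),("top",T0,(220,222,227,229),"redtick")): L(t,n,im,b,.03)
```

```text
redknob scene 8 mid [0.4496 0.0037] dir deg -40.8 ev mm [1.1 4.3]
redknob scene 8 mid [0.4496 0.0037] dir deg -40.8 ev mm [1.1 4.3]
redknob top 11 mid [0.4499 0.0061] dir deg -36.8 ev mm [1.3 3.9]
blueknob scene 9 mid [ 0.4556 -0.2899] dir deg -4.5 ev mm [1.4 6.4]
blueknob top 12 mid [ 0.4604 -0.2864] dir deg 34.3 ev mm [2.  5.7]
ylwknob scene 13 mid [0.652  0.1144] dir deg 19.8 ev mm [1.3 3.5]
bluetick scene 7 mid [ 0.4631 -0.0073] dir deg -37.0 ev mm [1.4 2.9]
bluetick top 6 mid [ 0.4647 -0.0061] dir deg 41.0 ev mm [1.5 2. ]
yeltick scene 1 mid [ 0.4742 -0.2902] dir deg nan ev mm [nan nan]
yeltick top 36 mid [ 0.4823 -0.2901] dir deg 88.0 ev mm [3.7 7.8]
redtick scene 6 mid [0.4718 0.2396] dir deg 21.2 ev mm [1.2 2.8]
redtick top 12 mid [0.4651 0.2408] dir deg 17.1 ev mm [1.4 4.1]<stdin>:7: RuntimeWarning: Degrees of freedom <= 0 for slice
  c *= np.true_divide(1, fact)
  c *= np.true_divide(1, fact)
```

The red pointer is at −39° and the red tick at +19.7°, so I'll turn −0.326 units and then traverse.

```bash
python3 -m pendant '[[0,0,0,0,-0.039],[0,0,0,0,-0.039],[0,0,0,0,-0.039],[0,0,0,0,-0.039],[0,0,0,0,-0.039],[0,0,0,0,-0.039],[0,0,0,0,-0.039],[0,0,0,0,-0.039],[0,0,0,0,-0.014],[0,0,0,0,0]]'; python3 -c "
from h import *
go(.4421,.2285,.1215,.308+1.025)"
```

```text
t: 13.6
position: [0.4376, 0.0128, 0.1203]
tcp_rot: [-0.37, -3.117, -0.0]
wrist_force: [0.2, 0.3, -0.9]
gripper_width: 0.0487
grip_force: 30.0
TCP [0.4376 0.0128 0.1203] tool-y yaw 1.334 j6 -1.58 axisz [-0.002  0.001 -1.   ] w 0.0487 t 13.6
 turn first (units, tool z): 0.0004  then shift: [ 0.465  2.107 -0.011]
```

```bash
python3 -m pendant '[[0,0.058,0.263,0,0],[0,0.058,0.263,0,0],[0,0.058,0.263,0,0],[0,0.058,0.263,0,0],[0,0.058,0.263,0,0],[0,0.058,0.263,0,0],[0,0.058,0.263,0,0],[0,0.058,0.263,0,0],[0,0,0,0.2,0],[0,0,0,0.1,0],[0,0,0,0,0],[0,0,0,0,0]]'; python3 -c "
from h import *
go(.4421,.2285,.071,.308+1.025)"
```

```text
t: 14.6
position: [0.4422, 0.228, 0.0907]
tcp_rot: [-0.375, -3.117, 0.001]
wrist_force: [-0.3, 0.2, -0.8]
gripper_width: 0.0475
grip_force: 30.0
TCP [0.4422 0.228  0.0907] tool-y yaw 1.332 j6 -1.09 axisz [-0.002 -0.001 -1.   ] w 0.0475 t 14.6
 turn first (units, tool z): -0.0004  then shift: [0.002 0.005 0.197]
```

```bash
python3 -m pendant '[[0,0,0,0.1,0],[0,0,0,0.1,0],[0,0,0,0,0]]'; python3 -m pendant '[[0,0,0,0.04,0],[0,0,0,0,0]]'; python3 -m pendant '[[0,0,0,0.04,0],[0,0,0,0,0]]'; python3 -m pendant '[[0,0,0,0.04,0],[0,0,0,0,0]]'
```

```text
t: 14.85
position: [0.4422, 0.2276, 0.0707]
tcp_rot: [-0.375, -3.117, 0.001]
wrist_force: [0.0, -0.5, -0.7]
gripper_width: 0.0479
grip_force: 30.0
t: 15.02
position: [0.4427, 0.2279, 0.0676]
tcp_rot: [0.374, 3.119, 0.0]
wrist_force: [-0.5, -0.0, -0.2]
gripper_width: 0.0479
grip_force: 30.0
t: 15.18
position: [0.4426, 0.228, 0.0633]
tcp_rot: [-0.373, -3.119, 0.0]
wrist_force: [0.1, 0.1, 0.1]
gripper_width: 0.0478
grip_force: 30.0
t: 15.35
position: [0.4424, 0.228, 0.0591]
tcp_rot: [-0.373, -3.119, 0.0]
wrist_force: [0.0, 0.3, -0.4]
gripper_width: 0.0479
grip_force: 30.0
```

It is sliding over the spigot with no force. I'll go on down.

```bash
python3 -m pendant '[[0,0,0,0.04,0],[0,0,0,0.03,0],[0,0,0,0,0]]'; python3 -m pendant '[[0,0,0,0.04,0],[0,0,0,0.04,0],[0,0,0,0,0]]'; python3 -m pendant '[[0,0,0,0.015,0],[0,0,0,0,0]]'
```

```text
t: 15.6
position: [0.4423, 0.228, 0.0518]
tcp_rot: [-0.373, -3.118, 0.001]
wrist_force: [-0.1, 0.4, -0.7]
gripper_width: 0.0483
grip_force: 30.0
t: 15.85
position: [0.4423, 0.228, 0.0437]
tcp_rot: [-0.373, -3.118, 0.001]
wrist_force: [0.6, 0.7, -0.0]
gripper_width: 0.0481
grip_force: 30.0
t: 16.02
position: [0.4425, 0.2281, 0.0427]
tcp_rot: [-0.373, -3.119, 0.0]
wrist_force: [0.4, -0.4, -0.2]
gripper_width: 0.0481
grip_force: 30.0
```

Seated at z = 0.0427 with no load. I'll release, retreat and go to the blue knob on the yellow box, target (0.4443, −0.2886), on which both cameras agree after the common offset.

```bash
python3 -m pendant '[[0.8,0,0,0,0],[0.8,0,0,0,0],[0.8,0,0,0,0],[0.8,0,0,0,0],[0.8,0,0,-0.1,0],[0.8,0,0,-0.2,0],[0.8,0,0,-0.25,0],[0.8,0,0,-0.25,0],[0.8,0,0,0,0]]'; python3 -m pendant '[[0.8,-0.089,-0.36,0,0],[0.8,-0.089,-0.36,0,0],[0.8,-0.089,-0.36,0,0],[0.8,-0.089,-0.36,0,0],[0.8,-0.089,-0.36,0,0],[0.8,-0.089,-0.36,0,0],[0.8,-0.089,-0.36,0,0]]';python3 -m pendant '[[0.8,-0.089,-0.36,0,0],[0.8,-0.089,-0.36,0,0],[0.8,-0.089,-0.36,0,0],[0.8,-0.089,-0.36,0,0],[0.8,-0.089,-0.36,0,0],[0.8,-0.089,-0.36,0,0],[0.8,-0.089,-0.32,0,0],[0.8,0,0,0,0],[0.8,0,0,0,0]]'
python3 - <<'E'
from h import *
go(.4443,-.2886,.0415,1.332)
im,d=optics.get_image("scene");np.savez("scene8.npz",im=im,d=d)
u,v=423,246;a=cv2.resize(im[v-30:v+30,u-30:u+30],(400,400),interpolation=cv2.INTER_CUBIC)
u,v=180,225;b=cv2.resize(im[v-40:v+40,u-40:u+40],(400,400),interpolation=cv2.INTER_CUBIC)
cv2.imwrite("pics/c8.png",np.hstack([a,b]))
E
```

```text
t: 16.77
position: [0.4444, 0.2286, 0.127]
tcp_rot: [0.372, 3.112, 0.004]
wrist_force: [1.9, -0.4, 1.5]
gripper_width: 0.0706
grip_force: 0.0
t: 17.35
position: [0.4432, -0.0332, 0.1226]
tcp_rot: [-0.373, -3.119, -0.0]
wrist_force: [0.5, 0.2, 0.7]
gripper_width: 0.0706
grip_force: 0.0
t: 18.1
position: [0.4454, -0.2882, 0.1221]
tcp_rot: [-0.376, -3.118, -0.001]
wrist_force: [-0.2, 0.6, -0.4]
gripper_width: 0.0706
grip_force: 0.0
TCP [ 0.4454 -0.2882  0.1221] tool-y yaw 1.331 j6 -2.13 axisz [-0.001  0.001 -1.   ] w 0.0706 t 18.1
 turn first (units, tool z): -0.0005  then shift: [ 0.009 -0.008  0.806]
```

View pics/c8.png

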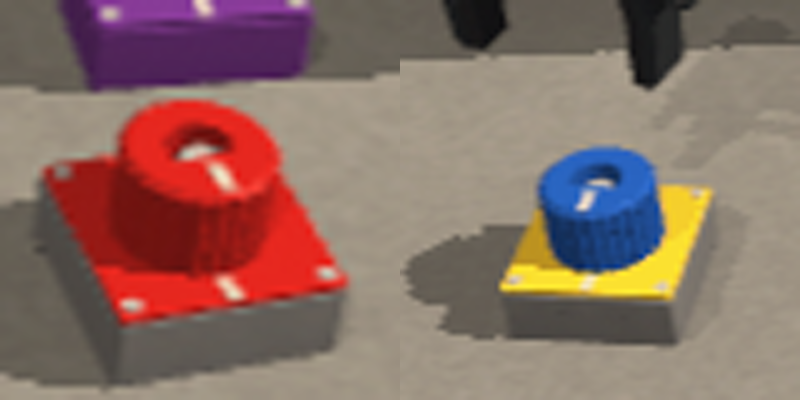

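The red knob is seated on the red box with its pointer at the tick. The gripper is lined up over the blue knob, so I'll grip, turn 90°, grip again and lift.

```bash
python3 -m pendant '[[0.8,0.01,-0.01,0.2,0],[0.8,0,0,0.2,0],[0.8,0,0,0.2,0],[0.8,0,0,0.15,0],[0.8,0,0,0.05,0],[0.8,0,0,0,0],[0,0,0,0,0],[0,0,0,0,0],[0,0,0,0,0],[0,0,0,0,0],[0,0,0,0,0]]'; python3 -m pendant '[[0.8,0,0,0,0],[0.8,0,0,0,0],[0.8,0,0,0,0],[0.8,0,0,0,0.039],[0.8,0,0,0,0.039],[0.8,0,0,0,0.039],[0.8,0,0,0,0.039],[0.8,0,0,0,0.039],[0.8,0,0,0,0.039],[0.8,0,0,0,0.039],[0.8,0,0,0,0.039],[0.8,0,0,0,0.039]]';python3 -m pendant '[[0.8,0,0,0,0.039],[0.8,0,0,0,0.039],[0.8,0,0,0,0.039],[0.8,0,0,0,0.039],[0.8,0,0,0,0],[0,0,0,0,0],[0,0,0,0,0],[0,0,0,0,0],[0,0,0,0,0],[0,0,0,0,0]]'; python3 -m pendant '[[0,0,0,-0.1,0],[0,0,0,-0.1,0],[0,0,0,-0.15,0],[0,0,0,-0.15,0],[0,0,0,-0.15,0],[0,0,0,-0.15,0],[0,0,0,0,0],[0,0,0,0,0]]'; python3 -c "
from h import *
go(.4381,.0130,.1215,-.24-np.radians(36.2))"
```

```text
t: 19.07
position: [0.445, -0.2881, 0.0438]
tcp_rot: [0.373, 3.118, -0.001]
wrist_force: [-0.3, 1.6, 6.6]
gripper_width: 0.0478
grip_force: 30.0
t: 20.07
position: [0.4446, -0.2879, 0.0428]
tcp_rot: [-1.959, -2.456, 0.0]
wrist_force: [-0.4, -0.1, -0.2]
gripper_width: 0.0707
grip_force: 0.0
t: 20.9
position: [0.4446, -0.2879, 0.0429]
tcp_rot: [-2.489, -1.916, 0.0]
wrist_force: [-0.2, 0.2, -0.8]
gripper_width: 0.0479
grip_force: 30.0
t: 21.57
position: [0.4449, -0.2881, 0.1239]
tcp_rot: [2.489, 1.914, 0.0]
wrist_force: [0.3, 0.3, -1.2]
gripper_width: 0.0482
grip_force: 30.0
TCP [ 0.4449 -0.2881  0.1239] tool-y yaw -0.26 j6 -0.54 axisz [ 0.002 -0.002 -1.   ] w 0.0482 t 21.5667
 turn first (units, tool z): 0.1949  then shift: [ 1.886 -2.349  0.017]
```

```bash
python3 -m pendant '[[0,0,0,0,0.039],[0,0,0,0,0.039],[0,0,0,0,0.039],[0,0,0,0,0.039],[0,0,0,0,0.039],[0,0,0,0,0.005],[0,0,0,0,0]]'; python3 -c "
from h import *
go(.4381,.0130,.1215,-.26-.628)"
```

```text
t: 22.15
position: [0.4444, -0.2877, 0.1223]
tcp_rot: [-2.958, -1.055, 0.001]
wrist_force: [-0.9, 0.2, -0.8]
gripper_width: 0.0478
grip_force: 30.0
TCP [ 0.4444 -0.2877  0.1223] tool-y yaw -0.886 j6 0.09 axisz [-0.001  0.001 -1.   ] w 0.0478 t 22.15
 turn first (units, tool z): 0.0007  then shift: [ 1.848 -2.373  0.011]
```

```bash
python3 -m pendant '[[0,0.205,-0.264,0,0],[0,0.205,-0.264,0,0],[0,0.205,-0.264,0,0],[0,0.205,-0.264,0,0],[0,0.205,-0.264,0,0],[0,0.205,-0.264,0,0],[0,0.205,-0.264,0,0],[0,0.205,-0.264,0,0],[0,0.205,-0.264,0,0],[0,0,0,0.2,0],[0,0,0,0.1,0],[0,0,0,0,0]]'; python3 -m pendant '[[0,0,0,0,0],[0,0,0,0,0]]'; python3 -c "
from h import *
go(.4381,.0130,.071,-.888)"
```

```text
t: 23.15
position: [0.4368, 0.0136, 0.0913]
tcp_rot: [-2.956, -1.058, 0.005]
wrist_force: [0.1, -0.3, -1.5]
gripper_width: 0.0478
grip_force: 30.0
t: 23.32
position: [0.4382, 0.0125, 0.0934]
tcp_rot: [2.96, 1.053, 0.001]
wrist_force: [0.3, -1.3, 0.1]
gripper_width: 0.0479
grip_force: 30.0
TCP [0.4382 0.0125 0.0934] tool-y yaw -0.887 j6 0.64 axisz [ 0.001 -0.    -1.   ] w 0.0479 t 23.3167
 turn first (units, tool z): 0.0003  then shift: [ 0.002 -0.005  0.224]
```

```bash
python3 -m pendant '[[0,0,0,0.1,0],[0,0,0,0.1,0],[0,0,0,0,0]]'; python3 -m pendant '[[0,0,0,0.04,0],[0,0,0,0,0]]'; python3 -m pendant '[[0,0,0,0.04,0],[0,0,0,0,0]]'; python3 -m pendant '[[0,0,0,0.04,0],[0,0,0,0,0]]'
```

```text
t: 23.57
position: [0.4376, 0.0125, 0.0724]
tcp_rot: [-2.96, -1.051, 0.002]
wrist_force: [-1.0, 0.5, -0.5]
gripper_width: 0.0479
grip_force: 30.0
t: 23.73
position: [0.4381, 0.0126, 0.0691]
tcp_rot: [2.96, 1.052, 0.0]
wrist_force: [-0.7, -0.1, -0.9]
gripper_width: 0.0481
grip_force: 30.0
t: 23.9
position: [0.4379, 0.0127, 0.0648]
tcp_rot: [2.96, 1.052, 0.0]
wrist_force: [-0.4, 0.0, -0.8]
gripper_width: 0.0481
grip_force: 30.0
t: 24.07
position: [0.4378, 0.0128, 0.0606]
tcp_rot: [-2.96, -1.052, 0.001]
wrist_force: [-0.3, 0.4, -1.4]
gripper_width: 0.048
grip_force: 30.0
```

```bash
python3 -m pendant '[[0,0,0,0.04,0],[0,0,0,0.03,0],[0,0,0,0,0]]'; python3 -m pendant '[[0,0,0,0.04,0],[0,0,0,0.04,0],[0,0,0,0,0]]'; python3 -m pendant '[[0,0,0,0.01,0],[0,0,0,0,0]]'
```

```text
t: 24.32
position: [0.4377, 0.0129, 0.0534]
tcp_rot: [-2.96, -1.051, 0.001]
wrist_force: [0.1, 0.7, -0.7]
gripper_width: 0.048
grip_force: 30.0
t: 24.57
position: [0.4376, 0.0129, 0.0453]
tcp_rot: [-2.96, -1.051, 0.002]
wrist_force: [1.0, 0.2, -0.4]
gripper_width: 0.0482
grip_force: 30.0
t: 24.73
position: [0.4379, 0.0128, 0.0448]
tcp_rot: [-2.96, -1.052, 0.0]
wrist_force: [-0.3, -1.0, -1.0]
gripper_width: 0.048
grip_force: 30.0
```

```bash
python3 -m pendant '[[0.8,0,0,0,0],[0.8,0,0,0,0],[0.8,0,0,0,0],[0.8,0,0,0,0],[0.8,0,0,-0.1,0],[0.8,0,0,-0.2,0],[0.8,0,0,-0.2,0],[0.8,0,0,-0.2,0],[0.8,0,0,0,0]]'; python3 -c "
from h import *
go(.639,.111,.0155,-.887)"
```

```text
t: 25.48
position: [0.4394, 0.0125, 0.1179]
tcp_rot: [2.957, 1.051, 0.008]
wrist_force: [1.8, 1.1, 0.4]
gripper_width: 0.0707
grip_force: 0.0
TCP [0.4394 0.0125 0.1179] tool-y yaw -0.888 j6 0.65 axisz [ 0.006 -0.001 -1.   ] w 0.0707 t 25.4833
 turn first (units, tool z): -0.0003  then shift: [2.166 0.493 1.034]
```

```bash
python3 -m pendant '[[0.8,0.272,0.062,0,0],[0.8,0.272,0.062,0,0],[0.8,0.272,0.062,0,0],[0.8,0.272,0.062,0,0],[0.8,0.272,0.062,0,0],[0.8,0.272,0.062,0,0],[0.8,0.272,0.062,0,0],[0.8,0.272,0.062,0,0],[0.8,0,0,0.2,0],[0.8,0,0,0.1,0],[0.8,0,0,0,0],[0.8,0,0,0,0]]'
python3 - <<'E'
from h import *
go(.639,.111,.0155,-.887)
im,d=optics.get_image("scene");np.savez("scene9.npz",im=im,d=d)
u,v=320,238;a=cv2.resize(im[v-30:v+30,u-30:u+30],(400,400),interpolation=cv2.INTER_CUBIC)
u,v=360,300;b=cv2.resize(im[v-50:v+50,u-50:u+50],(400,400),interpolation=cv2.INTER_CUBIC)
cv2.imwrite("pics/c9.png",np.hstack([a,b]))
E
```

```text
t: 26.48
position: [0.6371, 0.1113, 0.0841]
tcp_rot: [-2.96, -1.051, 0.004]
wrist_force: [0.9, 0.2, 0.0]
gripper_width: 0.0704
grip_force: 0.0
TCP [0.6371 0.1113 0.0841] tool-y yaw -0.888 j6 0.88 axisz [-0.003  0.    -1.   ] w 0.0704 t 26.4833
 turn first (units, tool z): -0.0005  then shift: [0.014 0.016 0.686]
```

View pics/c9.png

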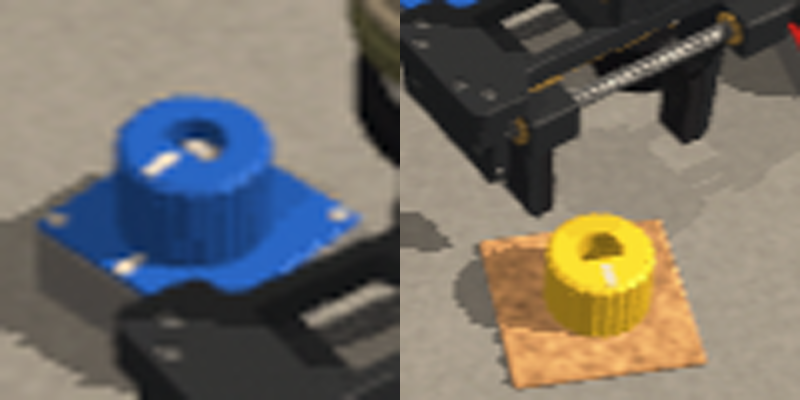

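Blue is seated on the blue box with its pointer beside the tick. Now I'll grip the yellow knob on the mat twice, 90° apart, and lift.

```bash
python3 -m pendant '[[0.8,0,0,0.2,0],[0.8,0,0,0.2,0],[0.8,0,0,0.2,0],[0.8,0,0,0.07,0],[0.8,0,0,0,0],[0.8,0,0,0,0],[0,0,0,0,0],[0,0,0,0,0],[0,0,0,0,0],[0,0,0,0,0],[0,0,0,0,0]]'; python3 -m pendant '[[0.8,0,0,0,0],[0.8,0,0,0,0],[0.8,0,0,0,0],[0.8,0,0,0,-0.039],[0.8,0,0,0,-0.039],[0.8,0,0,0,-0.039],[0.8,0,0,0,-0.039],[0.8,0,0,0,-0.039],[0.8,0,0,0,-0.039],[0.8,0,0,0,-0.039],[0.8,0,0,0,-0.039],[0.8,0,0,0,-0.039]]';python3 -m pendant '[[0.8,0,0,0,-0.039],[0.8,0,0,0,-0.039],[0.8,0,0,0,-0.039],[0.8,0,0,0,-0.039],[0.8,0,0,0,0],[0,0,0,0,0],[0,0,0,0,0],[0,0,0,0,0],[0,0,0,0,0],[0,0,0,0,0]]'; python3 -m pendant '[[0,0,0,-0.1,0],[0,0,0,-0.1,0],[0,0,0,-0.2,0],[0,0,0,-0.2,0],[0,0,0,-0.2,0],[0,0,0,-0.2,0],[0,0,0,-0.1,0],[0,0,0,0,0],[0,0,0,0,0]]'; python3 -c "
from h import *
go(.4445,-.2881,.123,.69-np.radians(17.3))"
```

```text
t: 27.45
position: [0.6384, 0.1116, 0.0188]
tcp_rot: [2.96, 1.051, 0.002]
wrist_force: [-1.0, 1.3, 4.6]
gripper_width: 0.0482
grip_force: 30.0
t: 28.45
position: [0.6379, 0.1116, 0.0176]
tcp_rot: [-1.963, -2.452, 0.001]
wrist_force: [-0.7, 0.3, -0.8]
gripper_width: 0.0703
grip_force: 0.0
t: 29.28
position: [0.638, 0.1116, 0.0179]
tcp_rot: [-1.32, -2.851, 0.0]
wrist_force: [-0.3, -0.6, 0.0]
gripper_width: 0.0479
grip_force: 30.0
t: 30.03
position: [0.638, 0.1116, 0.1281]
tcp_rot: [1.318, 2.851, 0.0]
wrist_force: [-0.4, -0.1, -1.1]
gripper_width: 0.0482
grip_force: 30.0
TCP [0.638  0.1116 0.1281] tool-y yaw 0.705 j6 -0.71 axisz [ 0.001 -0.    -1.   ] w 0.0482 t 30.0333
 turn first (units, tool z): 0.1007  then shift: [-2.968 -3.303  0.051]
```

```bash
python3 -m pendant '[[0,0,0,0,0.039],[0,0,0,0,0.039],[0,0,0,0,0.018],[0,0,0,0,0],[0,0,0,0,0]]'; python3 -c "
from h import *
go(.4445,-.2882,.123,.705-.096*np.pi)"
```

```text
t: 30.45
position: [0.6376, 0.1116, 0.1267]
tcp_rot: [-1.728, -2.621, 0.002]
wrist_force: [-1.0, -0.1, -1.0]
gripper_width: 0.0479
grip_force: 30.0
TCP [0.6376 0.1116 0.1267] tool-y yaw 0.405 j6 -0.41 axisz [-0.002  0.    -1.   ] w 0.0479 t 30.45
 turn first (units, tool z): 0.0005  then shift: [-2.919 -3.345  0.041]
```

```bash
python3 -m pendant '[[0,-0.243,-0.279,0,0],[0,-0.243,-0.279,0,0],[0,-0.243,-0.279,0,0],[0,-0.243,-0.279,0,0],[0,-0.243,-0.279,0,0],[0,-0.243,-0.279,0,0],[0,-0.243,-0.279,0,0],[0,-0.243,-0.279,0,0],[0,-0.243,-0.279,0,0],[0,-0.243,-0.279,0,0],[0,-0.243,-0.279,0,0],[0,-0.243,-0.279,0,0]]'; python3 -m pendant '[[0,0,0,0.2,0],[0,0,0,0.1,0],[0,0,0,0,0],[0,0,0,0,0]]'; python3 -c "
from h import *
go(.4445,-.2882,.074,.405)"
```

```text
t: 31.45
position: [0.4432, -0.2893, 0.1276]
tcp_rot: [-1.729, -2.622, -0.0]
wrist_force: [0.1, -0.8, -0.2]
gripper_width: 0.0482
grip_force: 30.0
t: 31.78
position: [0.4443, -0.2878, 0.0976]
tcp_rot: [-1.729, -2.621, -0.001]
wrist_force: [0.1, -0.2, -0.6]
gripper_width: 0.0476
grip_force: 30.0
TCP [ 0.4443 -0.2878  0.0976] tool-y yaw 0.404 j6 -1.2 axisz [-0.001  0.001 -1.   ] w 0.0476 t 31.7833
 turn first (units, tool z): -0.0002  then shift: [-0.005  0.001  0.236]
```

```bash
python3 -m pendant '[[0,0,0,0.12,0],[0,0,0,0.12,0],[0,0,0,0,0]]'; python3 -m pendant '[[0,0,0,0.04,0],[0,0,0,0,0]]'; python3 -m pendant '[[0,0,0,0.04,0],[0,0,0,0,0]]'; python3 -m pendant '[[0,0,0,0.04,0],[0,0,0,0,0]]'
```

```text
t: 32.03
position: [0.4443, -0.2871, 0.073]
tcp_rot: [-1.728, -2.621, -0.001]
wrist_force: [-0.4, 0.1, -0.8]
gripper_width: 0.0478
grip_force: 30.0
t: 32.2
position: [0.4448, -0.2878, 0.0703]
tcp_rot: [1.73, 2.622, -0.0]
wrist_force: [-0.1, -0.7, -0.2]
gripper_width: 0.0479
grip_force: 30.0
t: 32.37
position: [0.4445, -0.2879, 0.0659]
tcp_rot: [1.731, 2.621, -0.0]
wrist_force: [-0.3, -0.6, -1.2]
gripper_width: 0.0481
grip_force: 30.0
t: 32.53
position: [0.4443, -0.2878, 0.0616]
tcp_rot: [-1.732, -2.621, -0.0]
wrist_force: [-0.6, 0.6, -1.4]
gripper_width: 0.0478
grip_force: 30.0
```

```bash
python3 -m pendant '[[0,0,0,0.04,0],[0,0,0,0.03,0],[0,0,0,0,0]]'; python3 -m pendant '[[0,0,0,0.04,0],[0,0,0,0.04,0],[0,0,0,0,0]]'; python3 -m pendant '[[0,0,0,0.01,0],[0,0,0,0,0]]'; python3 -m pendant '[[0.8,0,0,0,0],[0.8,0,0,0,0],[0.8,0,0,0,0],[0.8,0,0,0,0],[0.8,0,0,-0.1,0],[0.8,0,0,-0.2,0],[0.8,0,0,-0.3,0],[0.8,0,0,-0.3,0],[0.8,0,0,-0.3,0],[0.8,0,0,0,0],[0.8,0,0,0,0]]'
python3 - <<'E'
from h import *
im,d=optics.get_image("scene");np.savez("scene10.npz",im=im,d=d)
cv2.imwrite("pics/end.png",cv2.resize(im[180:345,140:470],(800,400),interpolation=cv2.INTER_CUBIC))
E
```

```text
t: 32.78
position: [0.4442, -0.2877, 0.0543]
tcp_rot: [-1.731, -2.62, -0.0]
wrist_force: [-0.8, -0.8, -1.4]
gripper_width: 0.0485
grip_force: 30.0
t: 33.03
position: [0.4442, -0.2877, 0.0461]
tcp_rot: [-1.731, -2.62, -0.0]
wrist_force: [0.1, 0.3, -0.4]
gripper_width: 0.0479
grip_force: 30.0
t: 33.2
position: [0.4444, -0.2879, 0.0458]
tcp_rot: [-1.732, -2.621, -0.0]
wrist_force: [0.1, 0.5, -1.1]
gripper_width: 0.0476
grip_force: 30.0
t: 34.12
position: [0.4448, -0.2883, 0.1678]
tcp_rot: [1.73, 2.618, -0.001]
wrist_force: [-0.3, -0.1, -0.2]
gripper_width: 0.0704
grip_force: 0.0
```

View pics/end.png

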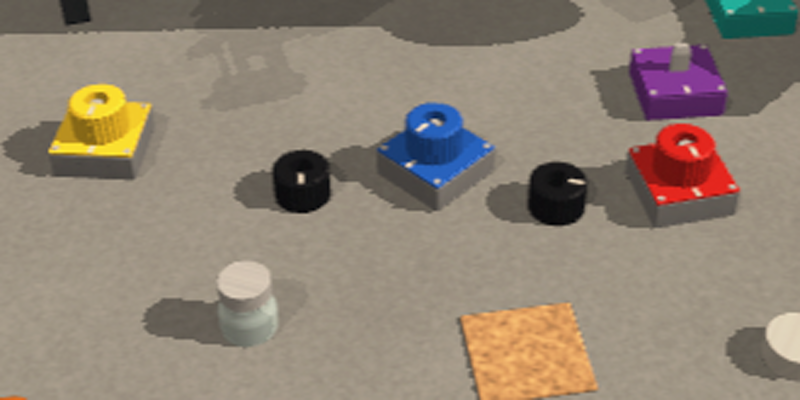

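All three knobs sit on their own boxes with pointers at the ticks, and the jar stands. I'll check the top heights by depth and, if they are right, hand in.

Run:
```python
from h import *
from rig import job
z=np.load("scene10.npz");im,d=z["im"],z["d"];m=M["scene"];R=cv2.Rodrigues(np.array(m["rvec"]))[0]
ok=True
for c,p in(("yellow",(180,229)),("blue",(319,236)),("red",(423,245))):
    k=mask(im,c,110,50);q=np.zeros_like(k);cv2.circle(q,p,18,1,-1);v,u=np.nonzero(k&q)
    P=(np.linalg.inv(m["intrinsics"])@np.c_[u,v,np.ones(len(u))].T*d[v,u]).T-np.array(m["tvec"]).ravel();Z=(P@R)[:,2]
    t=np.percentile(Z,85);print(c,"top z",t.round(4));ok&=.056<t<.067
print(ok)
if ok: print(job.hand_in())
```

```text
yellow top z 0.0629
blue top z 0.0626
red top z 0.0627
True
the job is handed in; nothing more can be done
None
```

The job is handed in: each knob is fully down on the box of its own colour (top heights all about 63 mm, against 62 mm expected), with its pointer at the tick and the jar still standing, at about 34 s of the 106 s allowed.

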